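Clear the empty tart tin

TASK

One of the three tart tins on the cake counter is empty. Without picking it up, push it along the counter and off the front edge (the edge away from the robot) so that it drops into the grey wash-up tub below, and leave the two filled tarts standing where they are.

Things in the scene. Friction and masses are not known exactly. Their poses are not given: they have to be found in the camera images.
- tin: The empty one: open round steel tart tin, 68 mm across the rim, 60 mm across the base, 24 mm high; origin at the centre of its underside, z up. Walls 3 mm, 40 to 85 g, loose on the dark wooden counter (top z = 0; front edge straight, parallel to y, at x = 0.66). The three tins stand in a row along y, in any order, 130 to 150 mm apart.
- berry_tart: Filled tart topped with red strawberries, in the same round steel tart tin, 68 mm across the rim, 60 mm across the base, 24 mm high; origin at the centre of its underside, z up. 40 mm high in all. Loose. Leave alone.
- cream_tart: Filled tart topped with a white cream dome and a green dot, in the same round steel tart tin, 68 mm across the rim, 60 mm across the base, 24 mm high; origin at the centre of its underside, z up. 44 mm high in all. Loose. Leave alone.
- tub: Grey open-topped tub, fixed below the counter's front edge: 260 mm along x, 280 mm along y, 130 mm high, walls 6 mm, sides parallel to x and y; its rim is 80 mm below the counter top. Origin at the centre of its underside, z up. Its near side is tucked 35 to 45 mm under the edge; a tin pushed slowly over the edge drops inside it.

How it is judged:
At the end, for the whole second after the job is handed in: The empty tin lies at rest inside the tub (any way up), within its walls and below its rim; both filled tarts are upright within 10 degrees and within 20 mm of where they began (x of tin in the frame of tub between -0.13 and 0.13 m and y of tin in the frame of tub between -0.14 and 0.14 m and z of tin in the frame of tub between -0.01 and 0.1 m and linear speed of tin below 0.05 m/s and distance of each of berry_tart, cream_tart from where it was at the start of the episode below 0.02 m and angle between each of berry_tart, cream_tart's own z axis and vertical below 0.17 rad); the robot touches nothing.
It fails at once if the empty tin is lifted more than 30 mm off the counter (height (world z) of tin above 0.03 m).
It fails at once if the strawberry tart is shoved more than 20 mm or tipped over 10 degrees (distance of berry_tart from where it was at the start of the episode above 0.02 m or angle between berry_tart's own z axis and vertical above 0.17 rad).
It fails at once if the cream tart is shoved more than 20 mm or tipped over 10 degrees (distance of cream_tart from where it was at the start of the episode above 0.02 m or angle between cream_tart's own z axis and vertical above 0.17 rad).
It also fails if it takes over 32 s, if anything falls off the work surface, if the arm or the gripper's body presses on something with over 40 N, if the wrist force passes 120 N, or if a joint passes its speed limit or range.

ROBOT

A 6-joint arm with a two-finger parallel gripper is mounted at the origin on the work surface. World frame = base frame: x ahead of the robot, y to its left, z up, the work surface at z = 0. Lengths are in m, angles in rad, forces in N, time in s.
With the tool pointing down it reaches from about 0.375 to 0.9 m from the base axis. Payload 3.1 kg.
Tool frame: the origin (TCP) lies on the centre line of the jaws, within the pads' length; the fingertips stand 22 mm ahead of it and the grasp point (between the pads) lies 3 mm ahead of it; z points along the fingers, y is the line along which they close (so a half turn about z gives the same grasp; the last joint's range is limited). The gripper opens to 85 mm and grips with 20 to 120 N. Pads are 22 mm wide; open, the fingers measure 114 mm over their backs; the gripper's body (76 mm by 85 mm) begins 54 mm behind the grasp point. The pads swing forward as they close: fully open they stand 13 mm farther back than shut.
Start: joints at [-1.411, 0.527, 1.433, -0, 1.181, -0.178], TCP at [0.208, -0.589, 0.253] pointing down, gripper open.
Joint ranges: [-3.08, 3.08], [-0.75, 2.2], [0.22, 2.44], [-1.43, 4.57], [0, 2.65], [-2.85, 2.85]. Speed limits (rad/s): [2.79, 2.79, 3.14, 3.14, 3.14, 3.14].

INTERFACE

Orientations are given as a unit quaternion [x, y, z, w].
In Python, from station import manip gives the robot as it stands.
- The arm moves only by the tool hand_motion, called after "Call:" as a command line: name --argument value ..., lists and objects as JSON in quotes. Schema: {"type":"object","properties":{"increments":{"type":"string"},"force":{"type":"number"},"only":{"type":"string"},"quiet":{"type":"boolean"},"lines":{"type":"string"}},"required":["increments"],"additionalProperties":false}. increments is a string of 1 to 20 rows, one to a line, with the numbers parted by spaces; each row has 5 numbers: dx, dy, dz in normalised numbers (1 is 750 mm), then a turn about the tool's z in a scale on which 1.0 is pi rad, then the opening from 0.0 (shut) to 1.0 (fully open); each row is the pose to reach, as a shift and turn from the pose commanded when the call began, along the tool's axes at that moment; what a row does not reach only later rows make up. A row lasts 1/10 s, in which the tool goes at most 0.05 m and 0.15 rad, less where a joint would pass 70% of its speed; a pose out of reach is approached as far as the arm can. The fingers move at their own pace and stop on an object; force is the grip in N (left out, the last holds). Time passes only in rows, so rows that do not move let the fingers close. The tool returns the time, the measured TCP pose, the force, the opening and the grip force at its end. only (a regular expression) keeps the lines of the reply that match it, lines (a string "A,B") keeps lines A to B, and quiet returns only ok. A shift or turn number past 1, either way, is cut back to 1. Input that does not fit is refused with a message, and nothing moves.
- manip.sense(): the state, without advancing time (a new reading comes with each control period).
- manip.snapshot(name): name is "scene" or "side" or "wrist"; returns a dict with "pixels" (400x640x3 uint8, red, green, blue), "range_z" (400x640 float32, m along the optical axis (not along the pixel's ray), 0 where there is no reading), "fov_y" (degrees; the focal length in pixels is half the picture's height over the tangent of half this angle, whatever the lens; pixels are square), "cx", "cy" (the principal point, pixels), "R" (3x3) and "t" (3): a world point X has camera coordinates R X + t; the wrist camera has in their place "hand_eye" (4x4, takes a point from camera to tool coordinates, whose origin is the TCP and whose axes are the flange's). Camera axes: x right, y down, z forward; pixel columns grow to the right and rows downward; lengths in m; the calibration is good to about 2 mm. A picture is of the moment at which its call begins: read the wrist's pose just before it.
- manip.sign_off(): hands the job in; it is judged then, once.
The state is a dict: "t": time; "q": joint angles; "qd": joint speeds; "tau": joint torques, N m; "tcp_pos": TCP position; "tool_rot": TCP orientation; "force": force on the tool from outside, world axes, zero at the start; "ft_torque": the same for the moment, N m; "finger_gap": opening from 0.0 (shut) to 1.0 (fully open); "gripper_force": force on a finger pad.
Only numpy, scipy, OpenCV 4.12 (cv2) and the standard library are available. Lean on these libraries where they do the work, as an engineer would, in place of code of your own. Each camera call takes 0.05 s, during which the arm holds its last target. There are 200 camera calls.

## Working session

There is one attempt and no reset: what is moved stays moved. The work goes in short steps, Python scripts to look and compute and a tool call to move; the robot and the scene stay as the last step left them, time stands still between calls to the robot, and variables do not carry over. Pictures are saved under pics/ and viewed, at most 10 in all, crops included, and the job is handed in when it is done.

```bash
ls; mkdir -p pics; python3 - <<'E'
from station import manip
import cv2,numpy as np
s=manip.sense();print(s['t'],s['tcp_pos'],s['tool_rot'],s['finger_gap'])
ims=[]
for n in("scene","side"):
    d=manip.snapshot(n);np.savez(f'{n}.npz',**d);cv2.imwrite(f'pics/{n}1.png',d['pixels'][:,:,::-1])
    print(n,d['fov_y'],d['cx'],d['cy'],d['R'],d['t'],(d['range_z']>0).mean())
E
```

```text
pics
station.py
0.0 [ 0.20765751 -0.5887739   0.25233475] [ 9.85683335e-01  1.68603593e-01  1.25328342e-05 -1.09151117e-03] 0.999216781522176
scene 44.20176900266671 311.76416549856924 200.63647984645692 [[-0.30596362  0.95202731 -0.00550099]
 [ 0.7455259   0.23599644 -0.62329512]
 [-0.59209577 -0.19480676 -0.78196735]] [ 0.14705518 -0.51088861  1.54813399] 0.996015625
side 44.401458712971845 309.0780140207226 199.99465039554255 [[ 0.99556226 -0.09331568 -0.01216396]
 [-0.07978331 -0.76842094 -0.63495188]
 [ 0.04990392  0.63310461 -0.77245592]] [-0.59963837  0.05998795  1.01147953] 0.996078125
```

View pics/scene1.png

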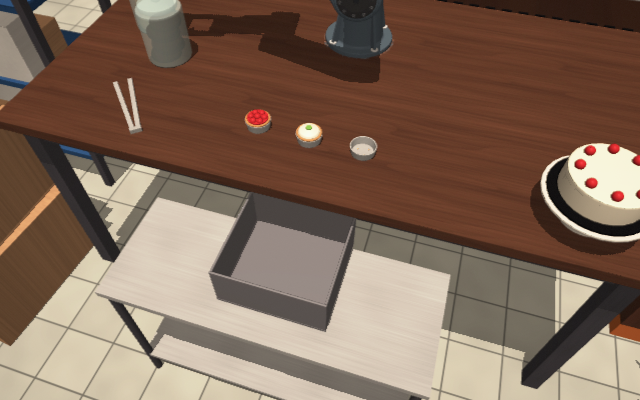

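View pics/side1.png

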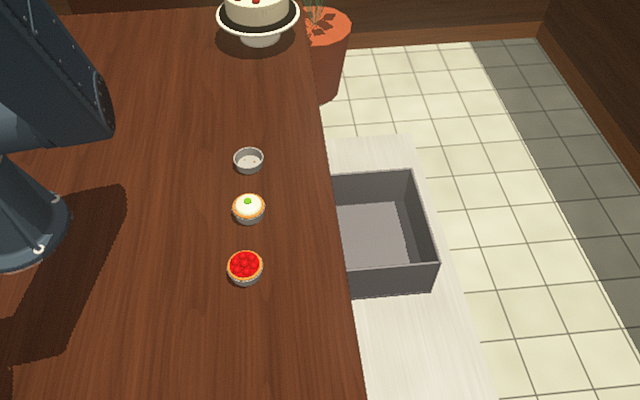

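The scene view shows strawberry at (258,120), cream at (309,134) and the empty tin at (363,148), with the tub around (285,260). In the side view the empty tin is at (249,160), cream at (248,208) and berry at (245,267). The empty tin sits near one end of the tub's y span.

```bash
cat > h.py <<'E'
import numpy as np,cv2
def cloud(d):
    H,W=d['range_z'].shape;f=H/2/np.tan(np.radians(float(d['fov_y']))/2)
    v,u=np.mgrid[:H,:W];z=d['range_z'];c=np.stack([(u-d['cx'])/f*z,(v-d['cy'])/f*z,z],-1)
    return (c-d['t'])@d['R']
E
python3 - <<'E'
import numpy as np,cv2
from h import *
for n,bl in(("scene",dict(berry=(258,120),cream=(309,134),tin=(363,148))),("side",dict(tin=(249,160),cream=(248,208),berry=(245,267)))):
    d=np.load(n+'.npz');P=cloud(d)
    print(n,'counter z',[np.round(np.median(P[v+28:v+33,u-3:u+3,2]),4) for u,v in [bl['berry']]])
    for k,(u,v) in bl.items():
        w=P[v-25:v+26,u-25:u+26].reshape(-1,3)
        w=w[(w[:,2]>.013)&(w[:,2]<.1)]
        c=P[v,u]; w=w[np.linalg.norm(w[:,:2]-c[:2],axis=1)<.055]
        (cc,r)=cv2.minEnclosingCircle(w[:,:2].astype(np.float32))
        print(k,len(w),'circle',np.round(cc,4),round(r,4),'ztop',np.round(np.percentile(w[:,2],97),4),'centre px',np.round(c,4))
    # tub rim and edge
    q=P.reshape(-1,3);g=q[(q[:,2]>-.1)&(q[:,2]<-.078)&(q[:,0]>.6)&(q[:,0]<1)&(abs(q[:,1])<.5)]
    print('tub rim',g.min(0),g.max(0),np.percentile(g,[1,99],axis=0))
    g=q[(abs(q[:,2])<.006)&(abs(q[:,1])<.3)];print('edge',np.percentile(g[:,0],[99.5,100]))
E
```

```text
scene counter z [np.float64(0.0003)]
berry 445 circle [ 0.4712 -0.1528] 0.035 ztop 0.0418 centre px [ 0.4867 -0.142   0.0389]
cream 471 circle [ 0.4785 -0.0093] 0.0355 ztop 0.0435 centre px [ 0.4942 -0.0027  0.0368]
tin 223 circle [0.4786 0.1308] 0.0366 ztop 0.0263 centre px [0.4691 0.132  0.0043]
tub rim [ 0.60906024 -0.49962501 -0.09997328] [ 0.87766829  0.4900288  -0.07800282] [[ 0.61028418 -0.35141839 -0.09976521]
 [ 0.87612357  0.1584932  -0.078276  ]]
edge [0.65962487 0.6634632 ]
side counter z [np.float64(0.0007)]
tin 273 circle [0.476  0.1337] 0.036 ztop 0.0265 centre px [0.4775 0.1444 0.0041]
cream 750 circle [ 0.4759 -0.0084] 0.0347 ztop 0.0443 centre px [ 0.4765 -0.0236  0.0376]
berry 949 circle [ 0.4676 -0.1511] 0.0339 ztop 0.041 centre px [ 0.4688 -0.1612  0.0358]
tub rim [ 0.66978118 -0.12136999 -0.09999548] [ 0.87489763  0.16315518 -0.07800653] [[ 0.67299628 -0.12033978 -0.09973007]
 [ 0.87348139  0.16066089 -0.07823312]]
edge [0.65534035 0.65922835]
```

Both views agree to about 3 mm: the tin is at (0.477, 0.132), 26 mm high. The tub spans y -0.12 to 0.16, so the tin has to be pushed at about -20° from +x to drop near y ≈ 0.06. I'll push with the fingers part open so the tin sits between them, and first move to a point above and behind it.

The rows are not in the units I measure in: shifts go in shares of 750 mm and turns go in shares of pi rad. I convert before sending: -0.632 m / 0.75 = -0.8427, 0.443 m / 0.75 = 0.5907, 0.688 rad / 3.1416 = 0.219.

Call:
hand_motion --increments "0.4733 -0.4533 0.0667 0.219 0.6\n0.4733 -0.4533 0.0667 0.219 0.6\n0.4733 -0.4533 0.0667 0.219 0.6\n0.4733 -0.4533 0.0667 0.219 0.6\n0.4733 -0.4533 0.0667 0.219 0.6\n0.4733 -0.4533 0.0667 0.219 0.6\n0.4733 -0.4533 0.0667 0.219 0.6\n0.4733 -0.4533 0.0667 0.219 0.6\n0.4733 -0.4533 0.0667 0.219 0.6\n0.4733 -0.4533 0.0667 0.219 0.6\n0.4733 -0.4533 0.0667 0.219 0.6\n0.5907 -0.8427 0.1333 0.219 0.6\n0.5907 -0.8427 0.1333 0.219 0.6\n0.5907 -0.8427 0.1333 0.219 0.6\n0.5907 -0.8427 0.1333 0.219 0.6\n0.5907 -0.8427 0.1333 0.219 0.6\n0.5907 -0.8427 0.1333 0.219 0.6\n0.5907 -0.8427 0.1333 0.219 0.6\n0.5907 -0.8427 0.1333 0.219 0.6\n0.5907 -0.8427 0.1333 0.219 0.6"

```text
t: 2.1
tcp_pos: [0.416, 0.1528, 0.1534]
tool_rot: [0.985, -0.174, 0.0, 0.0]
force: [-0.3, 0.2, 0.2]
finger_gap: 0.602
gripper_force: 0.0
```

```bash
python3 - <<'E'
from station import manip
from scipy.spatial.transform import Rotation as R
s=manip.sense();print(s['t'],s['tcp_pos'],R.from_quat(s['tool_rot']).as_matrix().round(3),s['finger_gap'])
E
```

```text
2.1 [0.41598877 0.1527644  0.15337437] [[ 0.939 -0.343  0.   ]
 [-0.343 -0.939 -0.   ]
 [ 0.     0.    -1.   ]] 0.6022313888822312
```

To row units: 0.121 m / 0.75 = 0.1613, 0.115 m / 0.75 = 0.1533.

Call:
hand_motion --increments "0 0 0.0533 0 0.6\n0 0 0.1067 0 0.6\n0 0 0.1333 0 0.6\n0 0 0.1533 0 0.6\n0 0 0.1613 0 0.6\n0 0 0.1613 0 0.6"

```text
t: 2.7
tcp_pos: [0.4159, 0.1523, 0.032]
tool_rot: [0.985, -0.175, -0.0, 0.0]
force: [-0.3, 0.2, -0.0]
finger_gap: 0.598
gripper_force: 0.0
```

```bash
python3 - <<'E'
from station import manip
import cv2
s=manip.sense();print(s['t'],s['tcp_pos'],s['force'])
d=manip.snapshot('side');cv2.imwrite('pics/side2.png',cv2.resize(d['pixels'][80:330,120:440,::-1],None,fx=2,fy=2))
E
```

```text
2.7 [0.41593836 0.15232318 0.0319735 ] [-0.29786559  0.24239897 -0.0344445 ]
```

View pics/side2.png

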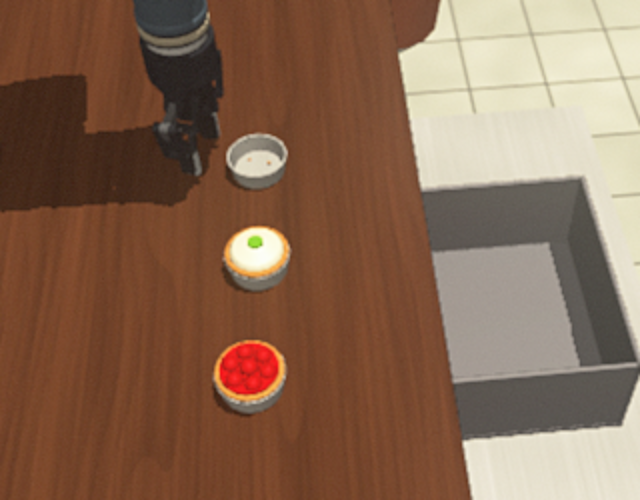

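The fingers stand just behind the empty tin (crop (185,150), tin at (257,160)), with nothing else near them. I'll push slowly and then check.

To row units: 0.13 m / 0.75 = 0.1733, 0.125 m / 0.75 = 0.1667.

Call:
hand_motion --increments "0.0133 0 0 0 0.6\n0.0267 0 0 0 0.6\n0.0333 0 0 0 0.6\n0.04 0 0 0 0.6\n0.0467 0 0 0 0.6\n0.056 0 0 0 0.6\n0.0667 0 0 0 0.6\n0.0773 0 0 0 0.6\n0.088 0 0 0 0.6\n0.0987 0 0 0 0.6\n0.1093 0 0 0 0.6\n0.12 0 0 0 0.6\n0.1307 0 0 0 0.6\n0.1413 0 0 0 0.6\n0.152 0 0 0 0.6\n0.16 0 0 0 0.6\n0.1667 0 0 0 0.6\n0.1733 0 0 0 0.6\n0.1733 0 0 0 0.6"

```text
t: 4.65
tcp_pos: [0.5387, 0.1091, 0.0324]
tool_rot: [0.985, -0.174, 0.001, -0.0]
force: [0.1, -0.5, 0.4]
finger_gap: 0.598
gripper_force: 0.0
```

```bash
python3 - <<'E'
from station import manip
import cv2
s=manip.sense();print(s['t'],s['tcp_pos'],s['force'])
d=manip.snapshot('side');cv2.imwrite('pics/side3.png',cv2.resize(d['pixels'][80:330,120:440,::-1],None,fx=2,fy=2))
E
```

```text
4.65 [0.53871234 0.10912062 0.03238178] [ 0.14503001 -0.49872385  0.43503244]
```

View pics/side3.png

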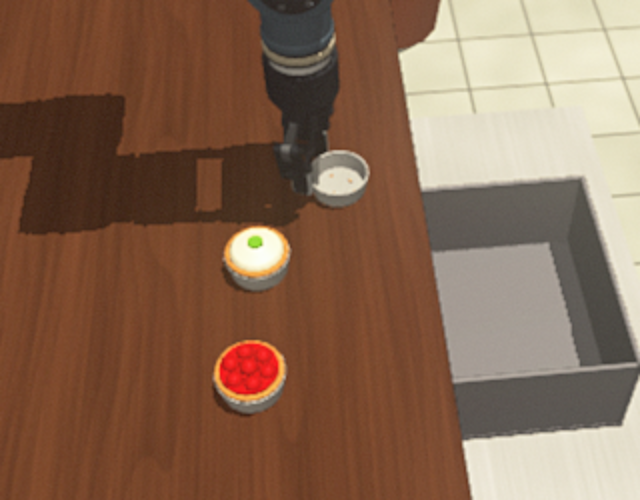

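The tin sits between the fingers (crop (340,178)) and is on its line to the tub, and both tarts are untouched. Next, over the edge.

To row units: 0.14 m / 0.75 = 0.1867, 0.132 m / 0.75 = 0.176.

Call:
hand_motion --increments "0.0067 0 0 0 0.6\n0.016 0 0 0 0.6\n0.0267 0 0 0 0.6\n0.0373 0 0 0 0.6\n0.048 0 0 0 0.6\n0.0587 0 0 0 0.6\n0.0693 0 0 0 0.6\n0.08 0 0 0 0.6\n0.0907 0 0 0 0.6\n0.1013 0 0 0 0.6\n0.112 0 0 0 0.6\n0.1227 0 0 0 0.6\n0.1333 0 0 0 0.6\n0.144 0 0 0 0.6\n0.1547 0 0 0 0.6\n0.1653 0 0 0 0.6\n0.176 0 0 0 0.6\n0.1867 0 0 0 0.6\n0.1867 0 0 0 0.6\n0.1867 0 0 0 0.6"

```text
t: 6.7
tcp_pos: [0.6691, 0.0614, 0.0322]
tool_rot: [0.985, -0.174, -0.0, -0.0]
force: [-0.1, -0.0, 0.1]
finger_gap: 0.599
gripper_force: 0.0
```

```bash
python3 - <<'E'
from station import manip
import cv2
s=manip.sense();print(s['t'],s['tcp_pos'],s['force'])
d=manip.snapshot('side');cv2.imwrite('pics/side4.png',cv2.resize(d['pixels'][80:330,120:440,::-1],None,fx=2,fy=2))
E
```

```text
6.7 [0.66911035 0.06140404 0.03216399] [-0.05937707 -0.04523796  0.14256023]
```

View pics/side4.png

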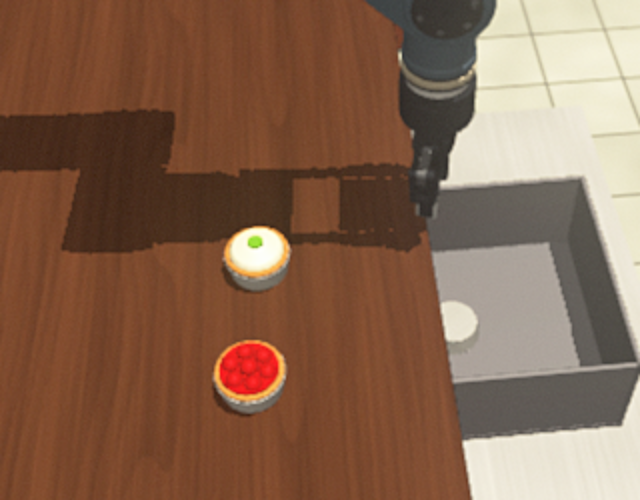

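The tin lies upside down in the tub (crop (458,325)), and both tarts are in place. I'll raise the tool, let things settle, and check.

To row units: -0.1 m / 0.75 = -0.1333, -0.07 m / 0.75 = -0.0933.

Call:
hand_motion --increments "0 0 -0.04 0 0.6\n0 0 -0.0933 0 0.6\n0 0 -0.1333 0 0.6\n0 0 -0.1333 0 0.6\n0 0 -0.1333 0 0.6\n0 0 -0.1333 0 0.6\n0 0 -0.1333 0 0.6\n0 0 -0.1333 0 0.6\n0 0 -0.1333 0 0.6\n0 0 -0.1333 0 0.6"

```text
t: 7.75
tcp_pos: [0.669, 0.0615, 0.1317]
tool_rot: [0.985, -0.174, -0.0, 0.0]
force: [0.0, 0.4, -0.1]
finger_gap: 0.598
gripper_force: 0.0
```

```bash
python3 - <<'E'
from station import manip
import cv2,numpy as np
from h import *
o=np.load('scene.npz')
for i in range(2):
    d=manip.snapshot('scene');P=cloud(d)
    for k,(u,v) in dict(berry=(258,120),cream=(309,134)).items():
        w=P[v-25:v+26,u-25:u+26].reshape(-1,3);c=cloud(o)[v,u];w=w[(w[:,2]>.013)&(w[:,2]<.07)&(np.linalg.norm(w[:,:2]-c[:2],axis=1)<.055)]
        print(k,np.round(cv2.minEnclosingCircle(w[:,:2].astype(np.float32))[0],4))
    m=(P[...,2]>-.2)&(P[...,2]<-.165)&(P[...,0]>.635)&(P[...,0]<.855)&(P[...,1]>-.1)&(P[...,1]<.14)
    print('tin',m.sum(),np.median(P[m],axis=0))
cv2.imwrite('pics/scene5.png',d['pixels'][:,:,::-1])
E
```

```text
berry [ 0.4695 -0.1515]
cream [0. 0.]
tin 725 [ 0.70464718  0.02448949 -0.18373484]
berry [ 0.4697 -0.1523]
cream [0. 0.]
tin 718 [ 0.70604368  0.02685814 -0.18266882]
```

View pics/scene5.png

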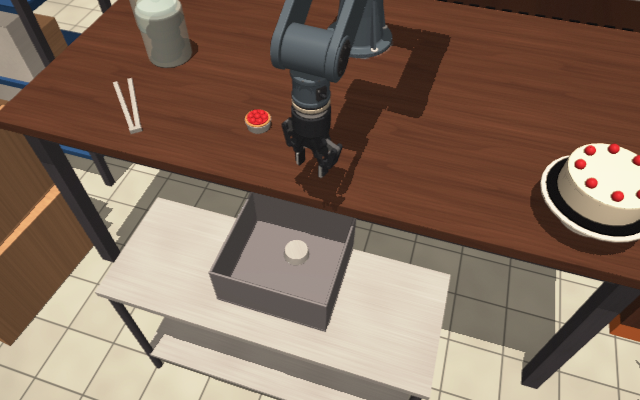

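The tin is at rest upside down in the tub (296,252). The cream tart is only hidden by the arm here, and the last side view showed it unmoved. Handing in.

```bash
python3 -c "
from station import manip
print(manip.sign_off())"
```

```text
the job is handed in; nothing more can be done
None
```

The job is handed in: the empty tin was pushed off the front edge and lies at rest, upside down, in the tub. Both filled tarts were where they began when last seen (the arm hid the cream tart in the final picture), and the sign-off returned no verdict.

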